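# Bring the two rows of fittings up to the pick stops

## Task

Pieces have been issued from the front of both pick lanes on the stores counter, leaving each row of brass fittings short of its end stop. With the fingertips, push each row from behind along its lane as one closed-up train, until the first piece stands fully against the end stop and all four touch. Do not lift a fitting, knock one over or let the row come apart on the way, and leave the loose things lying around the lanes where they are.

Things in the scene. Friction and masses are not known exactly. Their poses are not given: they have to be found in the camera images.
- lane_a: wide pick lane: straight aluminium track fixed on the counter, 360 mm long and 49 mm wide over all. Origin on the counter under its middle; its own x axis runs along the lane towards the end stop, z up. The bed is 20 mm above the counter; a 4 mm lip along each side rises 8 mm above the bed, 41 mm apart inside. Open at the rear (-x) end, at x = -180 mm.
- lane_a_stop (a point): middle of the face of the wide lane's steel end stop (the face looks back along the lane), at bed level; 172 mm along x from the lane's origin. The stop plate is 8 mm thick and stands 30 mm above the bed
- lane_b: narrow pick lane: the same track, 43 mm wide over all, lips 35 mm apart inside; same length, heights and axes as the wide lane. The two lanes lie side by side, nearly parallel, about 130 mm apart; either may be the nearer one
- lane_b_stop (a point): middle of the face of the narrow lane's end stop at bed level, 172 mm along x from that lane's origin; same stop plate
- socket_1: round brass pipe socket standing in the wide lane, diameter 38 mm up to 38 mm high, then a hexagon neck with a grey plastic dust plug to 50 mm, about 0.16 kg; nearest the stop. Origin at the centre of its underside, on the bed
- socket_2: round brass pipe socket standing in the wide lane, diameter 38 mm up to 38 mm high, then a hexagon neck with a grey plastic dust plug to 50 mm, about 0.16 kg; second from the stop. Origin at the centre of its underside, on the bed
- socket_3: round brass pipe socket standing in the wide lane, diameter 38 mm up to 38 mm high, then a hexagon neck with a grey plastic dust plug to 50 mm, about 0.16 kg; third from the stop. Origin at the centre of its underside, on the bed
- socket_4: round brass pipe socket standing in the wide lane, diameter 38 mm up to 38 mm high, then a hexagon neck with a grey plastic dust plug to 50 mm, about 0.16 kg; last, at the rear of the row. Origin at the centre of its underside, on the bed
- block_1: square brass manifold section standing in the narrow lane, 32 x 32 mm and 34 mm high, with a capped outlet on top to 50 mm, about 0.17 kg; nearest the stop. Origin at the centre of its underside, on the bed
- block_2: square brass manifold section standing in the narrow lane, 32 x 32 mm and 34 mm high, with a capped outlet on top to 50 mm, about 0.17 kg; second from the stop. Origin at the centre of its underside, on the bed
- block_3: square brass manifold section standing in the narrow lane, 32 x 32 mm and 34 mm high, with a capped outlet on top to 50 mm, about 0.17 kg; third from the stop. Origin at the centre of its underside, on the bed
- block_4: square brass manifold section standing in the narrow lane, 32 x 32 mm and 34 mm high, with a capped outlet on top to 50 mm, about 0.17 kg; last, at the rear of the row. Origin at the centre of its underside, on the bed
- plug: bystander: loose brass hexagon plug, 32 mm across corners, 26 mm high, standing beside a lane; origin under its centre
- tin: bystander: small round tin, diameter 38 mm, 42 mm high, standing beside a lane; origin under its centre
- ball_valve: bystander: brass ball valve with a red lever, about 110 mm long, 51 mm high, lying left of the lanes; origin under its middle
- elbow: bystander: copper pipe elbow, legs 45 mm, 25 mm thick, lying right of the lanes; origin under its corner
- wrench: bystander: steel wrench, 170 mm long, lying left of the lanes, handle towards the robot
- tape: bystander: tape measure in a black case, 62 x 34 x 60 mm, standing right of the lanes; origin under its centre
Not all that is in view belongs to the job. Leave any purple look-alike of the block_1 alone.

How it is judged:
By the outcome, as a careful person would: the job done as asked, in the order asked, and still so for the second after the job is handed in, with the robot touching nothing.
It also fails if it takes over 54 s, if anything falls off the work surface, if the arm or the gripper's body presses on something with over 40 N, if the wrist force passes 120 N, or if a joint passes its speed limit or range.

## Robot

A 6-joint arm with a two-finger parallel gripper is mounted at the origin on the work surface. World frame = base frame: x ahead of the robot, y to its left, z up, the work surface at z = 0. Lengths are in m, angles in degrees, forces in N, time in s.
With the tool pointing down it reaches from about 0.4 to 0.825 m from the base axis. Payload 7 kg.
Tool frame: the origin (TCP) lies midway between the tips of the shut fingers; the grasp point (between the pads) lies 19 mm behind it (grip_depth is the distance from the TCP to the grasp point, in m); z points along the fingers, y is the direction in which the jaws open and shut (so a half turn about z gives the same grasp; the last joint's range is limited). The gripper opens to 88 mm and grips with 3 to 60 N. Pads are 19 mm wide; open, the fingers measure 130 mm over their backs; the gripper's body (78 mm by 193 mm) begins 47 mm behind the grasp point.
Start: joints at [88.012, 20.546, 0.682, 0, -70.136, -16.507], TCP at [0.214, 0.64, 0.227] pointing down, gripper open.
Joint ranges: [-176.03, 176.03], [-82.01, 121.73], [-58.28, 71.71], [-173.87, 95.51], [-174.79, -0.11], [-173.66, 173.66]. Speed limits (degrees/s): [136.94, 136.94, 172.46, 180, 180, 180].

## Interface

Orientations are given as [roll, pitch, yaw] about the fixed x, y, z axes, in that order (R = Rz(yaw) Ry(pitch) Rx(roll)).
In Python, from plant import * gives the robot as it stands.
- The arm moves only by the shell command python3 -m inch 'ROWS'. ROWS is JSON, a list of rows, each an object of numbers: "ax", "ay", "az": the turn, a rotation vector about the tool's x, y, z in degrees; "dx", "dy", "dz": the shift along the tool's x, y, z in mm; "fingers": the finger opening in mm, from 0 to 87.6. In form: [{"ax": .., "ay": .., "az": .., "dx": .., "dy": .., "dz": .., "fingers": ..}, ...]. A call has 1 to 8 rows; each row is the pose to reach, as a shift and turn from the pose commanded when the call began, along the tool's axes at that moment; what a row does not reach only later rows make up. A row lasts 1/8 s, in which the tool goes at most 62.5 mm and 10.7 degrees, less where a joint would pass 70% of its speed; a pose out of reach is approached as far as the arm can. A call with a gripper value outside its range is refused whole. The fingers move at their own pace and stop on an object; the grip force is fixed at half the most. Time passes only in rows, so rows that repeat a pose let the fingers close. It gives the time, the measured TCP pose, the force and the opening at its end, in the units of the state.
- get_obs(): the state, without advancing time (a new reading comes with each control period).
- snapshot(name): name is "scene" or "top" or "wrist"; returns a dict with "image" (420x560x3 uint8, red, green, blue), "fx", "fy", "cx", "cy" (pixels), "rvec" (rotation vector, rad) and "tvec" (3), from world to camera coordinates, as OpenCV has them. Camera axes: x right, y down, z forward; pixel columns grow to the right and rows downward; lengths in m; the calibration is good to about 2 mm. A picture is of the moment at which its call begins. There is no depth.
- close_job(): hands the job in, once; it reports no verdict.
Trained networks look in the newest picture that a camera, given by its name, has taken for a name from the list of things; names that differ only in an ending like _2 or _b are one class to them, and where a whole thing is asked for, a point or a joint stands for the part that bears it (a point fixed in the world has none). Each returns a list of dicts, best first, with "score" (0 to 1); they miss things now and then, are a little off and sometimes report something else, mostly with a low value. They report only what shows in the picture. A call takes as long as a camera call. They do not tell look-alikes from the thing itself.
- search_frame(target, camera): "bbox" ([centre column, centre row, width, height] in pixels, round what is visible of it).
- trace(target, camera): "mask" (420x560 bool, what is visible of it) and "bbox" ([centre column, centre row, width, height] in pixels, round what is visible of it).
- landmark_of(target, camera): "position" ([column, row] in pixels: a listed point, or the origin of a listed thing).
The state is a dict: "clock": time; "joint_pos": joint angles; "qvel": joint speeds; "tau": joint torques, N m; "tool_pos": TCP position; "orientation": TCP orientation; "force": force on the tool from outside, world axes, zero at the start; "moment": the same for the moment, N m; "opening": finger opening in m.
Only numpy, scipy, OpenCV 4.12 (cv2) and the standard library are available. Lean on these libraries where they do the work, as an engineer would, in place of code of your own. Each camera call takes 0.05 s, during which the arm holds its last target.

## Working session

There is one attempt and no reset: what is moved stays moved. The work goes in short steps, Python scripts to look and compute and a shell command to move; the robot and the scene stay as the last step left them, time stands still between calls to the robot, and variables do not carry over. Pictures are saved under pics/ and viewed, and the job is handed in when it is done.

```bash
ls; mkdir -p pics; cat > h.py <<'E'
from plant import *
import numpy as np, cv2
def snap(n,f=None):
    s=snapshot(n)
    if f: cv2.imwrite('pics/'+f,cv2.cvtColor(s['image'],cv2.COLOR_RGB2BGR))
    return s
def K(s): return np.array([[s['fx'],0,s['cx']],[0,s['fy'],s['cy']],[0,0,1.]])
def proj(s,P):
    return cv2.projectPoints(np.array(P,float).reshape(-1,1,3),np.array(s['rvec'],float),np.array(s['tvec'],float),K(s),None)[0].reshape(-1,2)
def ray(s,px):
    R=cv2.Rodrigues(np.array(s['rvec'],float))[0]; t=np.array(s['tvec'],float).ravel()
    d=R.T@np.linalg.inv(K(s))@np.array([px[0],px[1],1.]); return -R.T@t,d
def atz(s,px,z):
    c,d=ray(s,px); return c+d*(z-c[2])/d[2]
E
python3 - <<'E'
from h import *
import pickle
o=get_obs();print({k:np.round(v,3).tolist() for k,v in o.items()})
D={}
for n in('scene','top','wrist'):
    s=snap(n,n+'0.png');D[n]=s
    print(n,s['fx'],s['cx'],s['cy'],ray(s,(280,210)))
pickle.dump(D,open('d0.pkl','wb'))
E
```

```text
pics
{'clock': 0.0, 'joint_pos': [88.012, 20.589, 0.635, -0.022, -70.136, -16.508], 'qvel': [-0.047, 0.039, -0.097, -0.011, 0.02, -0.035], 'tau': [-0.0, -58.271, 29.305, 6.997, 0.007, -0.0], 'tool_pos': [0.214, 0.64, 0.226], 'orientation': [179.907, -0.006, -18.504], 'force': [0.53, 1.159, -0.018], 'moment': [-0.001, 0.018, -0.007], 'opening': 0.087}
scene 521.0403186084706 288.37602372035207 202.3824225463733 (array([1.36152455, 0.46315415, 0.88670838]), array([-0.64918596, -0.36200139, -0.66931664]))
top 520.4817922359905 272.8949378402972 211.8261789860869 (array([0.27112421, 0.02064763, 1.52398884]), array([ 0.1794425 , -0.02092282, -0.98364693]))
wrist 318.5782563865546 280.0192483769985 208.6568803488825 (array([0.28083841, 0.61803406, 0.38310476]), array([-0.25194207,  0.08301582, -0.96418429]))
```

View pics/scene0.png

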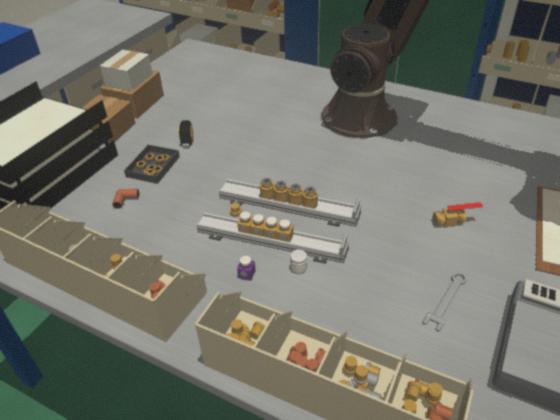

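View pics/top0.png

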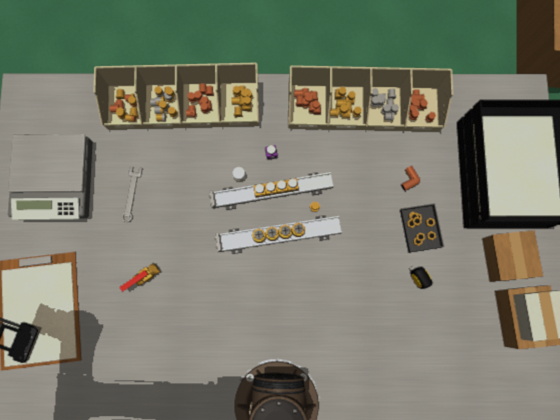

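View pics/wrist0.png

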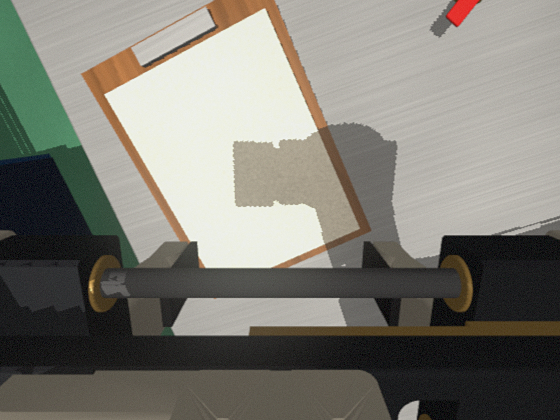

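```bash
cat > c.py <<'E'
import cv2,sys,numpy as np
a=cv2.imread('pics/top0.png')[140:260,195:360];b=cv2.imread('pics/scene0.png')[165:290,180:375]
a=cv2.resize(a,None,fx=4.0,fy=4.0,interpolation=3);b=cv2.resize(b,None,fx=4,fy=4,interpolation=3)
cv2.imwrite('pics/c1.png',a);cv2.imwrite('pics/c2.png',b)
E
python3 c.py
python3 - <<'E'
from h import *
for cam in('top','scene'):
    s=snap(cam)
    for t in('socket_1','block_1','lane_a','lane_b','lane_a_stop','lane_b_stop','plug','tin'):
        z={'lane_a_stop':.02,'lane_b_stop':.02,'socket_1':.02,'block_1':.02}.get(t,0)
        for r in landmark_of(t,cam):
            print(cam,t,round(r['score'],2),np.round(r['position'],1),np.round(atz(s,r['position'],z)[:2],4))
E
```

```text
top socket_1 0.55 [259.1 240.7] [0.4548 0.0498]
top socket_1 0.45 [284.9 232.4] [ 0.4791 -0.0253]
top socket_1 0.44 [297.8 229.2] [ 0.4885 -0.0631]
top socket_1 0.43 [272.7 231. ] [0.4833 0.0102]
top socket_1 0.39 [239.  174.7] [0.6522 0.1101]
top block_1 0.65 [290.7 188.2] [ 0.6111 -0.0433]
top block_1 0.62 [269.1 190.6] [0.6038 0.0206]
top block_1 0.57 [261.3 193.5] [0.5951 0.0437]
top block_1 0.55 [268.7 153.2] [0.7185 0.0217]
top block_1 0.5 [284.9 188.7] [ 0.6096 -0.0261]
top lane_a 0.75 [276.7 235.9] [ 0.4715 -0.0017]
top lane_a 0.57 [270.  186.6] [0.6205 0.0179]
top lane_b 0.75 [276.7 235.9] [ 0.4715 -0.0017]
top lane_b 0.57 [270.  186.6] [0.6205 0.0179]
top lane_a_stop 0.6 [223.1 241.7] [0.452  0.1543]
top lane_b_stop 0.37 [274.6 233.5] [0.4759 0.0047]
top plug 0.38 [313.5 205.9] [ 0.5615 -0.1117]
top tin 0.59 [241.  173.5] [0.661  0.1053]
scene socket_1 0.63 [278.7 195.4] [ 0.4728 -0.0346]
scene socket_1 0.58 [308.4 202. ] [0.4628 0.0449]
scene socket_1 0.55 [294.1 200.9] [0.4748 0.0105]
scene socket_1 0.54 [266.9 196.2] [ 0.4888 -0.0604]
scene block_1 0.78 [270.9 235.8] [0.6106 0.0173]
scene block_1 0.77 [284.9 237.5] [0.6011 0.0496]
scene block_1 0.77 [262.9 229.7] [ 0.6009 -0.0097]
scene block_1 0.72 [245.6 229.5] [ 0.6185 -0.0472]
scene block_1 0.72 [247.9 275.9] [0.7414 0.0312]
scene lane_a 0.56 [268.1 239.2] [0.6064 0.0065]
scene lane_b 0.56 [268.1 239.2] [0.6064 0.0065]
scene lane_a_stop 0.81 [356.1 210.5] [0.4401 0.1646]
scene lane_a_stop 0.45 [311.1 203.3] [0.4643 0.0531]
scene lane_b_stop 0.95 [341.6 249. ] [0.5771 0.1831]
scene plug 0.48 [237.7 211.4] [ 0.5533 -0.1106]
scene tin 0.92 [294.6 266.1] [0.6551 0.1017]
```

View pics/c1.png

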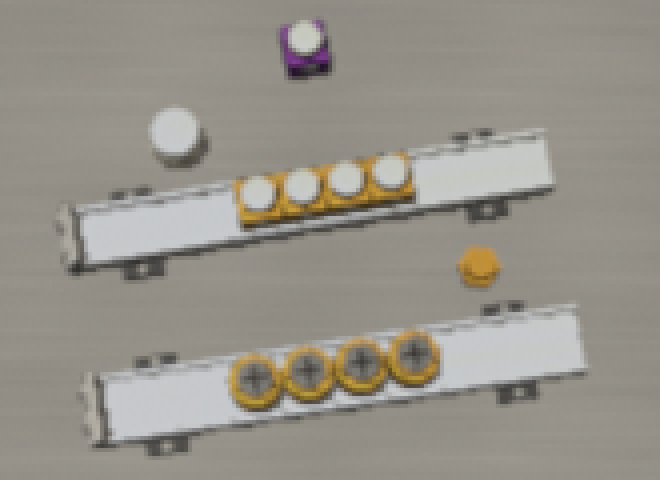

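View pics/c2.png

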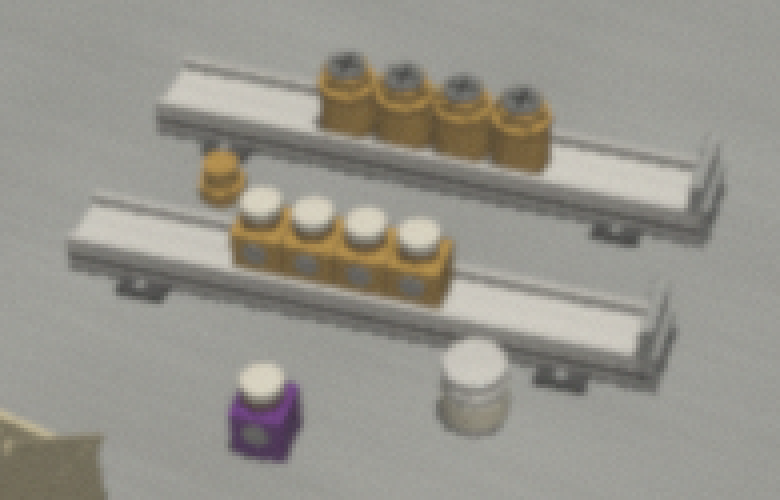

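```bash
cat > fit.py <<'E'
from h import *
import pickle
from scipy.optimize import least_squares
D=pickle.load(open('d0.pkl','rb'))
def W(p,q):
    q=np.atleast_2d(np.array(q,float)); c,s=np.cos(p[2]),np.sin(p[2])
    return np.c_[p[0]+c*q[:,0]-s*q[:,1],p[1]+s*q[:,0]+c*q[:,1],q[:,2]]
h={'a':.0245,'b':.0215}
obs={'a':{'top':[((-.18,-1,.028),(580,305)),((-.18,1,.028),(587,374))],
          'scene':[((-.18,1,.028),(187,63)),((-.18,-1,.028),(158,98)),((.18,-1,.05),(722,170))]},
     'b':{'top':[((-.18,-1,.028),(546,128)),((-.18,1,.028),(553,187))],
          'scene':[((-.18,1,.028),(96,193)),((-.18,-1,.028),(69,236))]}}
ext={'a':{'top':[((.172,1,.05),(95,445)),((.172,-1,.05),(82,376))]},'b':{'top':[((.172,1,.05),(72,270)),((.172,-1,.05),(62,207))]}}
def off(c): return np.array([195,140] if c=='top' else [180,165])
if __name__=='__main__':
  P={}
  for l in 'ab':
    L=[]
    for d in (obs[l],ext[l]):
        for c in d:
            for q,px in d[c]:
                if l=='a' and q[0]==.18: continue
                L.append((c,(q[0],q[1]*h[l],q[2]),np.array(px)/4+off(c)))
    def f(p): return np.concatenate([proj(D[c],W(p,[q]))[0]-px for c,q,px in L])
    r=least_squares(f,[.47 if l=='a' else .6,0,np.radians(96)])
    P[l]=r.x; print(l,r.x[:2],np.degrees(r.x[2]));print(np.round(r.fun.reshape(-1,2),1).tolist())
    print('stop',W(r.x,[.172,0,.02]),'rear',W(r.x,[-.18,0,.02]))
  pickle.dump(P,open('P.pkl','wb'))
  for cam,o,sz in (('top',(195,140),(165,120)),('scene',(180,165),(195,125))):
    im=cv2.imread(f'pics/{cam}0.png')[o[1]:o[1]+sz[1],o[0]:o[0]+sz[0]]
    im=cv2.resize(im,None,fx=4,fy=4,interpolation=3)
    for l in 'ab':
        for z,xs in((.028,(-.18,.18)),(.05,(.172,.18)),(0.,(-.18,.18))):
            q=[(xs[0],-h[l],z),(xs[0],h[l],z),(xs[1],h[l],z),(xs[1],-h[l],z)]
            u=(proj(D[cam],W(P[l],q))-o)*4
            cv2.polylines(im,[u.astype(int).reshape(-1,1,2)],True,(0,0,255) if z else (255,0,0),1)
    cv2.imwrite(f'pics/ov_{cam}.png',im)
E
python3 fit.py
```

```text
a [ 0.47368268 -0.00525504] 99.0746003204236
[[-2.4, -0.3], [-1.1, -1.1], [0.2, -2.8], [0.1, -0.2], [1.0, -0.4], [1.8, -0.1]]
stop [[0.44655478 0.16459217 0.02      ]] rear [[ 0.50207234 -0.18300213  0.02      ]]
b [0.60359228 0.01452597] 100.82623329534584
[[-2.0, -0.1], [-0.8, -0.9], [0.1, -1.5], [-0.2, -0.6], [1.0, -0.9], [0.9, 0.5]]
stop [[0.57128534 0.18346461 0.02      ]] rear [[ 0.63740187 -0.16227027  0.02      ]]
```

View pics/ov_top.png

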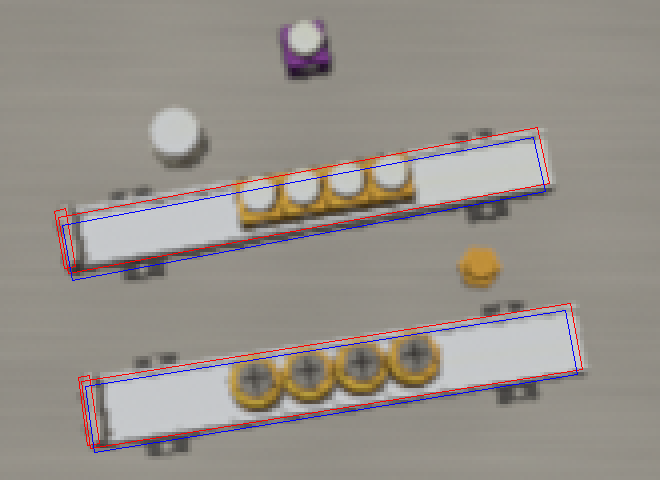

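View pics/ov_scene.png

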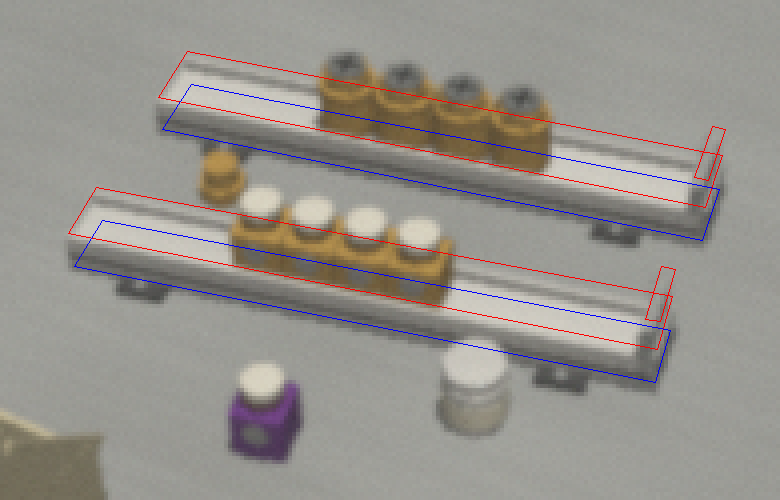

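```bash
python3 -m inch '[{"dx":379,"dy":232,"dz":-40,"az":-26.5,"fingers":0},{"dx":379,"dy":232,"dz":-40,"az":-26.5,"fingers":0},{"dx":379,"dy":232,"dz":-40,"az":-26.5,"fingers":0},{"dx":379,"dy":232,"dz":-40,"az":-26.5,"fingers":0},{"dx":379,"dy":232,"dz":-40,"az":-26.5,"fingers":0},{"dx":379,"dy":232,"dz":-40,"az":-26.5,"fingers":0},{"dx":379,"dy":232,"dz":-40,"az":-26.5,"fingers":0},{"dx":379,"dy":232,"dz":-40,"az":-26.5,"fingers":0}]'
```

```text
$[0]: bad value
```

```bash
python3 -m inch '[{"ax":0,"ay":0,"az":-9,"dx":50,"dy":30,"dz":-10,"fingers":0},{"ax":0,"ay":0,"az":-18,"dx":100,"dy":60,"dz":-20,"fingers":0},{"ax":0,"ay":0,"az":-26.5,"dx":150,"dy":90,"dz":-30,"fingers":0},{"ax":0,"ay":0,"az":-26.5,"dx":200,"dy":120,"dz":-40,"fingers":0},{"ax":0,"ay":0,"az":-26.5,"dx":250,"dy":150,"dz":-40,"fingers":0},{"ax":0,"ay":0,"az":-26.5,"dx":300,"dy":180,"dz":-40,"fingers":0},{"ax":0,"ay":0,"az":-26.5,"dx":350,"dy":210,"dz":-40,"fingers":0},{"ax":0,"ay":0,"az":-26.5,"dx":379,"dy":232,"dz":-40,"fingers":0}]'
```

```text
clock: 2.05
tool_pos: [0.5013, 0.2978, 0.2667]
orientation: [180.0, -0.0, 7.9]
force: [-0.2, 0.6, 0.0]
opening: 0.0134
```

```bash
python3 -m inch '[{"ax":0,"ay":0,"az":0,"dx":-15,"dy":50,"dz":0,"fingers":0},{"ax":0,"ay":0,"az":0,"dx":-30,"dy":100,"dz":0,"fingers":0},{"ax":0,"ay":0,"az":0,"dx":-45,"dy":150,"dz":0,"fingers":0},{"ax":0,"ay":0,"az":0,"dx":-60,"dy":200,"dz":0,"fingers":0},{"ax":0,"ay":0,"az":0,"dx":-75,"dy":250,"dz":0,"fingers":0},{"ax":0,"ay":0,"az":0,"dx":-93,"dy":300,"dz":0,"fingers":0},{"ax":0,"ay":0,"az":0,"dx":-93,"dy":300,"dz":0,"fingers":0}]'
python3 - <<'E'
from h import *
import pickle
s=snap('wrist','w1.png');pickle.dump(s,open('w1.pkl','wb'))
for t in('socket_1','block_1','lane_a_stop','lane_b_stop','plug','tin'):
    z=0 if t in('plug','tin') else .02
    for r in landmark_of(t,'wrist'):
        print(t,round(r['score'],2),np.round(r['position'],1),np.round(atz(s,r['position'],z)[:2],4))
im=cv2.resize(cv2.imread('pics/w1.png'),(784,588));cv2.imwrite('pics/w1b.png',im)
E
```

```text
clock: 2.92
tool_pos: [0.4487, -0.0128, 0.2671]
orientation: [-180.0, -0.1, 7.8]
force: [-0.9, 0.8, 0.3]
opening: 0.0008
socket_1 0.92 [263.8 152.7] [0.4795 0.0125]
socket_1 0.8 [325.1 158.3] [ 0.4832 -0.0649]
socket_1 0.68 [235.7 157.3] [0.469  0.0469]
socket_1 0.58 [292.3 158.8] [ 0.4769 -0.024 ]
block_1 0.82 [268.8  37. ] [0.6107 0.023 ]
block_1 0.81 [331.1  38. ] [ 0.6194 -0.048 ]
block_1 0.78 [243.8  41.6] [0.602  0.0509]
lane_a_stop 0.58 [142.  155.8] [0.4548 0.164 ]
lane_b_stop 0.56 [130.4  43.9] [0.5818 0.1804]
plug 0.71 [373.6 101.5] [ 0.5601 -0.1164]
```

View pics/w1b.png

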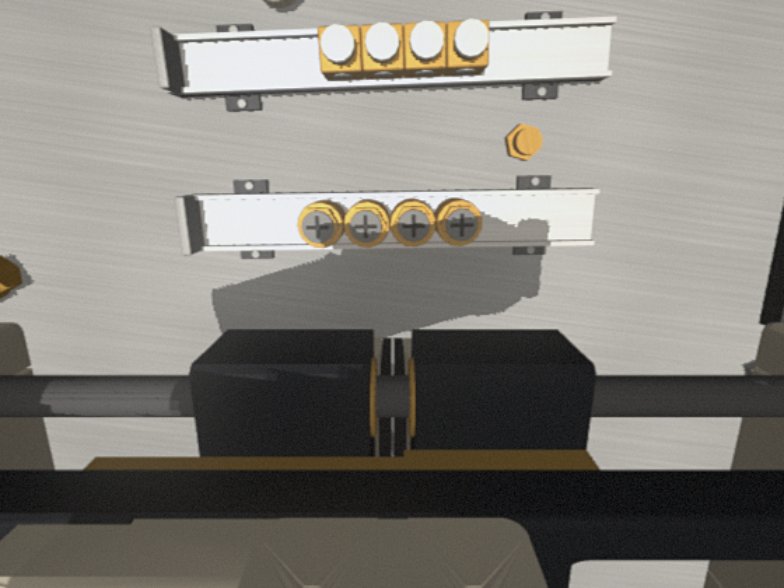

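```bash
python3 - <<'E'
import cv2,numpy as np
im=cv2.imread('pics/w1.png')
A=cv2.resize(im[5:190,100:200],None,fx=4,fy=3.2,interpolation=3) 
A=cv2.resize(im[5:185,105:205],None,fx=3.3,fy=3.3,interpolation=3)
B=cv2.resize(im[5:185,345:445],None,fx=3.3,fy=3.3,interpolation=3)
cv2.imwrite('pics/w1c.png',np.hstack([A,np.zeros((A.shape[0],10,3),np.uint8),B]))
E
```

```text
(no output)
```

View pics/w1c.png

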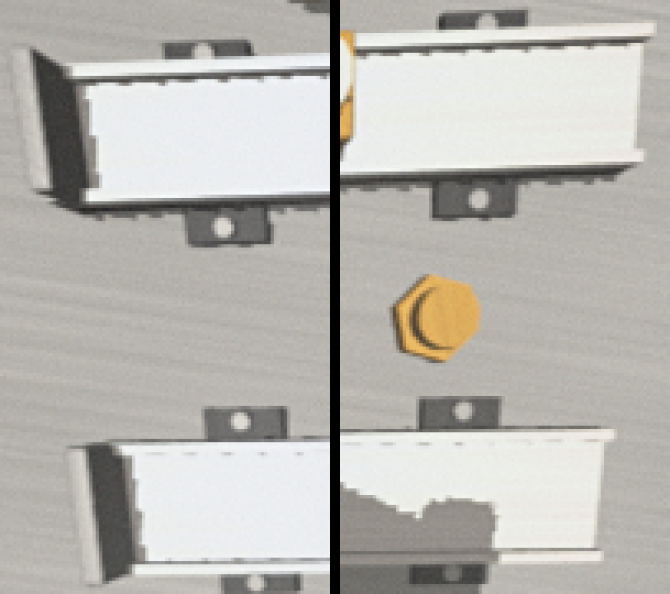

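```bash
python3 - <<'E'
from h import *
from fit import W,h
import pickle
from scipy.optimize import least_squares
s=pickle.load(open('w1.pkl','rb'));P={}
L={'b':[((-.18,-1,.028),(655,24)),((-.18,1,.028),(644,160)),((.18,-1,.05),(14,52)),((.172,-1,.05),(33,50)),((.172,1,.05),(50,190)),((.18,1,.05),(36,188))],
'a':[((-.18,-1,.028),(614,431)),((-.18,1,.028),(602,560)),((.18,-1,.05),(70,448)),((.172,-1,.05),(85,447)),((.172,1,.05),(102,581)),((.18,1,.05),(88,583))]}
for l in 'ab':
    px=np.array([[ (105+u/3.3 if u<335 else 345+(u-340)/3.3),5+v/3.3] for _,(u,v) in L[l]])
    q=[(a,b*h[l],c) for (a,b,c),_ in L[l]]
    r=least_squares(lambda p:(proj(s,W(p,q))-px).ravel(),[.47 if l=='a' else .6,0,np.radians(98)])
    P[l]=r.x
    print(l,r.x[:2],np.degrees(r.x[2]),np.round(r.fun.reshape(-1,2),1).tolist())
    print('stop',W(r.x,[.172,0,.02]),'rear',W(r.x,[-.18,0,.02]))
    t='socket_1' if l=='a' else 'block_1'
pickle.dump(P,open('P.pkl','wb'))
# cap tops (z=.07) from picture (784 scale)
for l,pts in(('a',[(318,226),(365,226),(413,224),(461,222)]),('b',[(338,43),(382,42),(427,40),(471,38)])):
    for p in pts:
        w=atz(s,np.array(p)/1.4,.07)[:2]-P[l][:2];c,sn=np.cos(P[l][2]),np.sin(P[l][2])
        print(l,np.round([c*w[0]+sn*w[1],-sn*w[0]+c*w[1]],4))
E
```

```text
a [ 0.4774144  -0.00959283] 98.58121070383748 [[1.1, -0.4], [0.5, 0.6], [-1.8, -0.7], [0.6, -0.4], [1.0, 1.0], [-1.4, 0.5]]
stop [[0.4517501 0.1604817 0.02     ]] rear [[ 0.5042724  -0.18757779  0.02      ]]
b [0.60739714 0.01015325] 99.99871762194046 [[1.1, -0.5], [0.9, 0.8], [-1.9, -1.3], [-0.1, -1.0], [1.6, 0.9], [-1.5, 1.8]]
stop [[0.57753344 0.17954086 0.02      ]] rear [[ 0.63864984 -0.16711284  0.02      ]]
a [ 0.0598 -0.0008]
a [ 0.0226 -0.0003]
a [-0.0154 -0.0014]
a [-0.0533 -0.0025]
b [ 0.038  -0.0004]
b [0.0065 0.0001]
b [-0.0256  0.0001]
b [-0.057 -0.   ]
```

```bash
python3 -m inch '[{"ax":0,"ay":0,"az":-0.8,"dx":15,"dy":60,"dz":0,"fingers":0},{"ax":0,"ay":0,"az":-0.8,"dx":30.5,"dy":122.7,"dz":20,"fingers":0},{"ax":0,"ay":0,"az":-0.8,"dx":30.5,"dy":122.7,"dz":60,"fingers":0},{"ax":0,"ay":0,"az":-0.8,"dx":30.5,"dy":122.7,"dz":100,"fingers":0},{"ax":0,"ay":0,"az":-0.8,"dx":30.5,"dy":122.7,"dz":140,"fingers":0},{"ax":0,"ay":0,"az":-0.8,"dx":30.5,"dy":122.7,"dz":170,"fingers":0},{"ax":0,"ay":0,"az":-0.8,"dx":30.5,"dy":122.7,"dz":190,"fingers":0},{"ax":0,"ay":0,"az":-0.8,"dx":30.5,"dy":122.7,"dz":190,"fingers":0}]'
python3 - <<'E'
from h import *
import pickle
snap('scene','s2.png');snap('wrist','w2.png')
print(get_obs()['tool_pos'])
a=cv2.imread('pics/s2.png')[150:300,170:370];cv2.imwrite('pics/s2c.png',cv2.resize(a,None,fx=4,fy=4,interpolation=3))
E
```

```text
clock: 4.28
tool_pos: [0.496, -0.1269, 0.075]
orientation: [-180.0, 0.2, 8.9]
force: [0.5, 0.3, -0.1]
opening: 0.0004
[ 0.49756806 -0.12702956  0.07697917]
```

View pics/s2c.png

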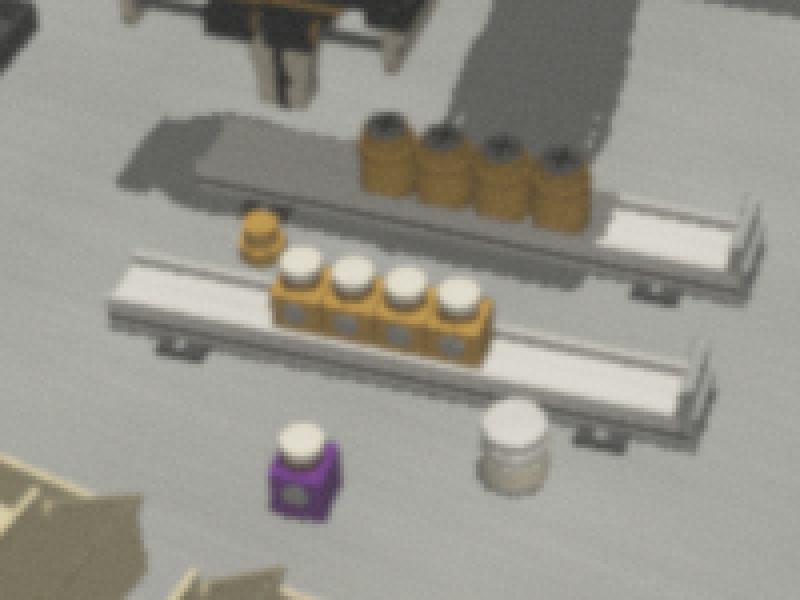

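View pics/w2.png

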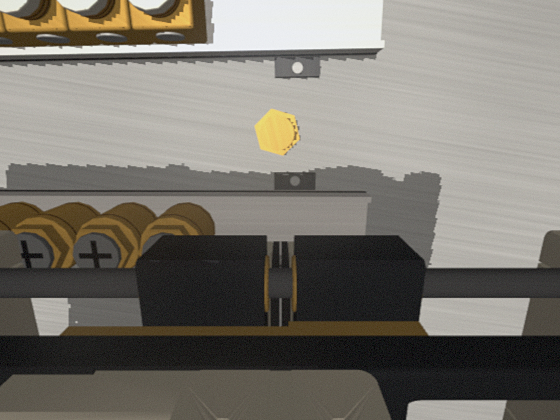

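```bash
python3 -m inch '[{"ax":0,"ay":0,"az":0,"dx":0,"dy":3,"dz":20,"fingers":0},{"ax":0,"ay":0,"az":0,"dx":0,"dy":3,"dz":35,"fingers":0},{"ax":0,"ay":0,"az":0,"dx":0,"dy":3,"dz":46,"fingers":0},{"ax":0,"ay":0,"az":0,"dx":0,"dy":3,"dz":46,"fingers":0},{"ax":0,"ay":0,"az":0,"dx":0,"dy":3,"dz":46,"fingers":0}]'
python3 - <<'E'
from h import *
import pickle
snap('scene','s3.png');snap('top','t3.png')
o=get_obs();print(o['tool_pos'],o['force'])
a=cv2.imread('pics/s3.png')[150:250,190:330];cv2.imwrite('pics/s3c.png',cv2.resize(a,None,fx=5,fy=5,interpolation=3))
E
```

```text
clock: 5.0
tool_pos: [0.4978, -0.1303, 0.0309]
orientation: [180.0, -0.0, 8.8]
force: [-0.2, -0.3, 0.7]
opening: 0.0006
[ 0.49782538 -0.13032678  0.03108092] [-0.27006754 -1.01748735 -0.41590366]
```

View pics/s3c.png

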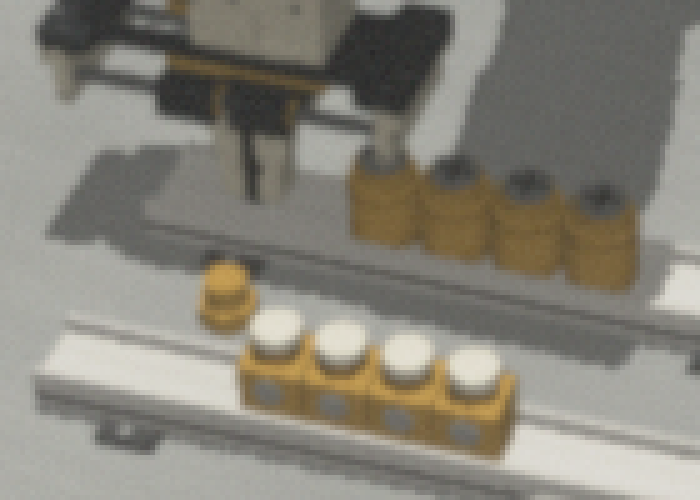

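```bash
python3 - <<'E'
from h import *
import pickle
D=pickle.load(open('d0.pkl','rb'));P=pickle.load(open('P.pkl','rb'))
from fit import W
for x in(-.06,-.05,-.04,-.03,-.025):
    for z in(.075,.097): print(x,z,((proj(D['scene'],W(P['a'],[x,0,z]))-[190,150])*5).round())
w=np.array([.4978,-.1303])-P['a'][:2];c,s=np.cos(P['a'][2]),np.sin(P['a'][2]);print(c*w[0]+s*w[1],-s*w[0]+c*w[1])
E
```

```text
-0.06 0.075 [[367. 140.]]
-0.06 0.097 [[365. 105.]]
-0.05 0.075 [[386. 143.]]
-0.05 0.097 [[384. 109.]]
-0.04 0.075 [[405. 147.]]
-0.04 0.097 [[403. 112.]]
-0.03 0.075 [[424. 151.]]
-0.03 0.097 [[422. 116.]]
-0.025 0.075 [[433. 153.]]
-0.025 0.097 [[432. 118.]]
-0.12239765895894136 -0.0021465381463126355
```

```bash
python3 - <<'E'
import cv2
a=cv2.imread('pics/t3.png')[160:290,200:380];cv2.imwrite('pics/t3c.png',cv2.resize(a,None,fx=4,fy=4,interpolation=3))
a=cv2.imread('pics/s3.png')[150:210,190:300];cv2.imwrite('pics/s3d.png',cv2.resize(a,None,fx=7,fy=7,interpolation=3))
E
```

```text
(no output)
```

View pics/t3c.png

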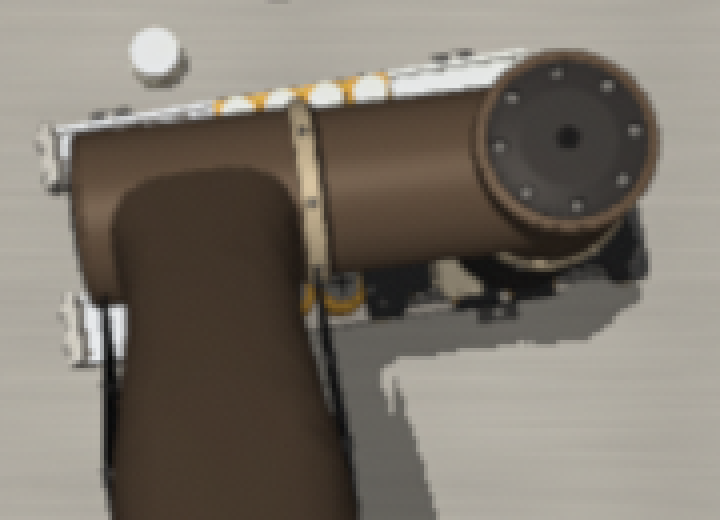

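View pics/s3d.png

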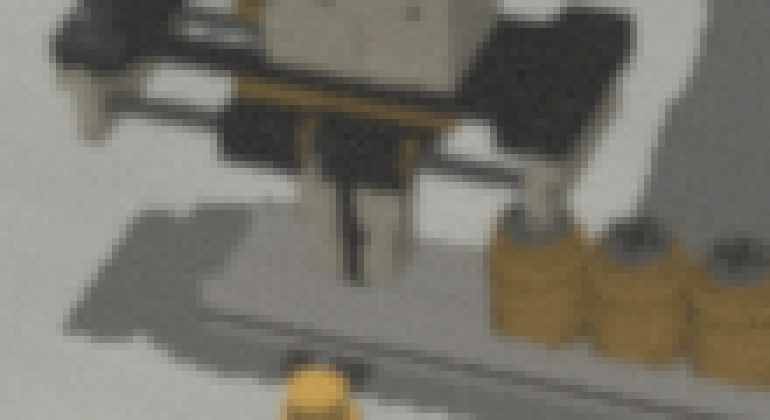

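```bash
python3 -m inch '[{"ax":0,"ay":0,"az":0,"dx":0,"dy":-5,"dz":0,"fingers":0},{"ax":0,"ay":0,"az":0,"dx":0,"dy":-10,"dz":0,"fingers":0},{"ax":0,"ay":0,"az":0,"dx":0,"dy":-14,"dz":0,"fingers":0},{"ax":0,"ay":0,"az":0,"dx":0,"dy":-17,"dz":0,"fingers":0},{"ax":0,"ay":0,"az":0,"dx":0,"dy":-20,"dz":0,"fingers":0}]'
python3 - <<'E'
from h import *
snap('scene','s4.png')
o=get_obs();print(o['tool_pos'],o['force'])
a=cv2.imread('pics/s4.png')[150:230,200:320];cv2.imwrite('pics/s4c.png',cv2.resize(a,None,fx=6,fy=6,interpolation=3))
E
```

```text
clock: 5.72
tool_pos: [0.4943, -0.1104, 0.0306]
orientation: [180.0, -0.0, 8.8]
force: [0.0, 0.1, -0.3]
opening: 0.0003
[ 0.49425498 -0.1102038   0.03056087] [-0.01701509 -0.00687573 -0.21984674]
```

View pics/s4c.png

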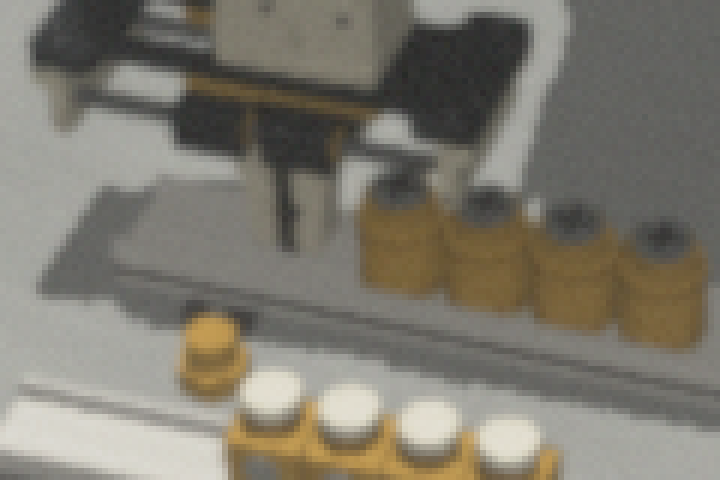

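```bash
python3 -m inch '[{"ax":0,"ay":0,"az":0,"dx":0,"dy":-3,"dz":0,"fingers":0},{"ax":0,"ay":0,"az":0,"dx":0,"dy":-6,"dz":0,"fingers":0},{"ax":0,"ay":0,"az":0,"dx":0,"dy":-8,"dz":0,"fingers":0},{"ax":0,"ay":0,"az":0,"dx":0,"dy":-10,"dz":0,"fingers":0},{"ax":0,"ay":0,"az":0,"dx":0,"dy":-12,"dz":0,"fingers":0},{"ax":0,"ay":0,"az":0,"dx":0,"dy":-14,"dz":0,"fingers":0},{"ax":0,"ay":0,"az":0,"dx":0,"dy":-16,"dz":0,"fingers":0},{"ax":0,"ay":0,"az":0,"dx":0,"dy":-19,"dz":0,"fingers":0}]'
python3 -m inch '[{"ax":0,"ay":0,"az":0,"dx":0,"dy":-3,"dz":0,"fingers":0},{"ax":0,"ay":0,"az":0,"dx":0,"dy":-6,"dz":0,"fingers":0},{"ax":0,"ay":0,"az":0,"dx":0,"dy":-9,"dz":0,"fingers":0},{"ax":0,"ay":0,"az":0,"dx":0,"dy":-12,"dz":0,"fingers":0},{"ax":0,"ay":0,"az":0,"dx":0,"dy":-15,"dz":0,"fingers":0},{"ax":0,"ay":0,"az":0,"dx":0,"dy":-18,"dz":0,"fingers":0}]'
python3 - <<'E'
from h import *
snap('scene','s5.png')
o=get_obs();print(o['tool_pos'],o['force'])
a=cv2.imread('pics/s5.png')[150:250,220:370];cv2.imwrite('pics/s5c.png',cv2.resize(a,None,fx=5,fy=5,interpolation=3))
E
```

```text
clock: 6.78
tool_pos: [0.4914, -0.0919, 0.0306]
orientation: [180.0, 0.0, 8.8]
force: [0.3, -4.4, 1.7]
opening: 0.0006
clock: 7.52
tool_pos: [0.4887, -0.0739, 0.0306]
orientation: [180.0, 0.0, 8.8]
force: [0.6, -5.1, 2.0]
opening: 0.0006
[ 0.48861032 -0.07361338  0.03056759] [-0.6712793  -3.29652196  1.51418497]
```

View pics/s5c.png

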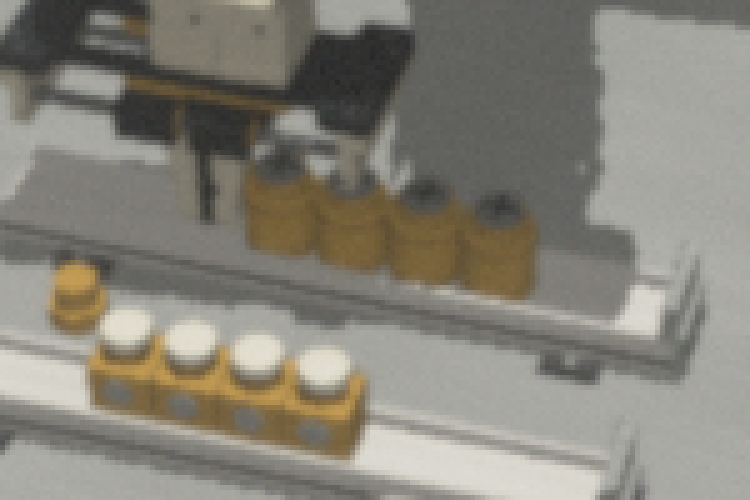

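```bash
python3 -m inch '[{"ax":0,"ay":0,"az":0,"dx":0,"dy":-3,"dz":0,"fingers":0},{"ax":0,"ay":0,"az":0,"dx":0,"dy":-6,"dz":0,"fingers":0},{"ax":0,"ay":0,"az":0,"dx":0,"dy":-9,"dz":0,"fingers":0},{"ax":0,"ay":0,"az":0,"dx":0,"dy":-12,"dz":0,"fingers":0},{"ax":0,"ay":0,"az":0,"dx":0,"dy":-15,"dz":0,"fingers":0},{"ax":0,"ay":0,"az":0,"dx":0,"dy":-18,"dz":0,"fingers":0},{"ax":0,"ay":0,"az":0,"dx":0,"dy":-21,"dz":0,"fingers":0},{"ax":0,"ay":0,"az":0,"dx":0,"dy":-24,"dz":0,"fingers":0}]'
python3 -m inch '[{"ax":0,"ay":0,"az":0,"dx":0,"dy":-3,"dz":0,"fingers":0},{"ax":0,"ay":0,"az":0,"dx":0,"dy":-6,"dz":0,"fingers":0},{"ax":0,"ay":0,"az":0,"dx":0,"dy":-9,"dz":0,"fingers":0},{"ax":0,"ay":0,"az":0,"dx":0,"dy":-12,"dz":0,"fingers":0},{"ax":0,"ay":0,"az":0,"dx":0,"dy":-15,"dz":0,"fingers":0},{"ax":0,"ay":0,"az":0,"dx":0,"dy":-18,"dz":0,"fingers":0},{"ax":0,"ay":0,"az":0,"dx":0,"dy":-21,"dz":0,"fingers":0},{"ax":0,"ay":0,"az":0,"dx":0,"dy":-24,"dz":0,"fingers":0}]'
python3 - <<'E'
from h import *
snap('scene','s6.png')
o=get_obs();print(o['tool_pos'],o['force'])
a=cv2.imread('pics/s6.png')[150:250,220:370];cv2.imwrite('pics/s6c.png',cv2.resize(a,None,fx=5,fy=5,interpolation=3))
E
```

```text
clock: 8.57
tool_pos: [0.4849, -0.0501, 0.0305]
orientation: [-180.0, 0.0, 8.8]
force: [0.4, -5.5, 0.9]
opening: 0.0004
clock: 9.57
tool_pos: [0.4813, -0.0264, 0.0306]
orientation: [-180.0, 0.0, 8.8]
force: [1.0, -5.6, 2.0]
opening: 0.0003
[ 0.48122736 -0.02619805  0.0305493 ] [ 0.43984869 -4.09926189  0.46912772]
```

View pics/s6c.png

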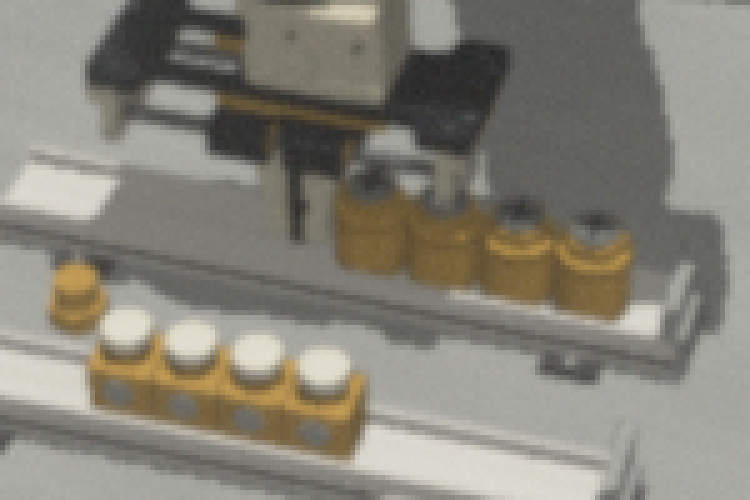

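```bash
python3 -m inch '[{"ax":0,"ay":0,"az":0,"dx":0,"dy":-2,"dz":0,"fingers":0},{"ax":0,"ay":0,"az":0,"dx":0,"dy":-4,"dz":0,"fingers":0},{"ax":0,"ay":0,"az":0,"dx":0,"dy":-6,"dz":0,"fingers":0},{"ax":0,"ay":0,"az":0,"dx":0,"dy":-8,"dz":0,"fingers":0},{"ax":0,"ay":0,"az":0,"dx":0,"dy":-10,"dz":0,"fingers":0},{"ax":0,"ay":0,"az":0,"dx":0,"dy":-12,"dz":0,"fingers":0}]'
python3 -m inch '[{"ax":0,"ay":0,"az":0,"dx":0,"dy":-1.5,"dz":0,"fingers":0},{"ax":0,"ay":0,"az":0,"dx":0,"dy":-3,"dz":0,"fingers":0}]'
python3 - <<'E'
from h import *
snap('scene','s7.png')
o=get_obs();print(o['tool_pos'],o['force'])
a=cv2.imread('pics/s7.png')[180:240,280:370];cv2.imwrite('pics/s7c.png',cv2.resize(a,None,fx=8,fy=8,interpolation=3))
E
```

```text
clock: 10.38
tool_pos: [0.4795, -0.0146, 0.0306]
orientation: [-180.0, 0.0, 8.8]
force: [1.2, -4.3, 1.4]
opening: 0.0004
clock: 10.62
tool_pos: [0.479, -0.0117, 0.0306]
orientation: [180.0, 0.0, 8.8]
force: [0.2, -6.0, 0.8]
opening: 0.0005
[ 0.47902284 -0.01157709  0.03056927] [ 0.60674223 -4.0806748   1.32049872]
```

View pics/s7c.png

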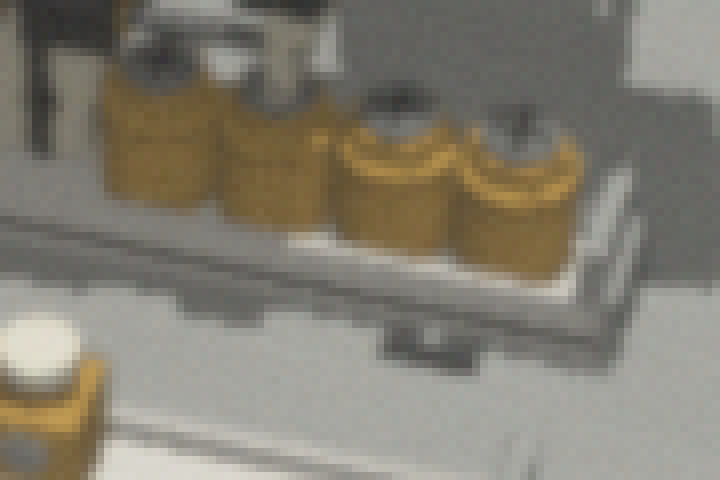

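```bash
python3 -m inch '[{"ax":0,"ay":0,"az":0,"dx":0,"dy":-1,"dz":0,"fingers":0},{"ax":0,"ay":0,"az":0,"dx":0,"dy":-2,"dz":0,"fingers":0}]'
python3 -m inch '[{"ax":0,"ay":0,"az":0,"dx":0,"dy":-1,"dz":0,"fingers":0},{"ax":0,"ay":0,"az":0,"dx":0,"dy":-2,"dz":0,"fingers":0}]'
```

```text
clock: 10.92
tool_pos: [0.4787, -0.0098, 0.0306]
orientation: [180.0, 0.0, 8.8]
force: [0.5, -4.6, 1.3]
opening: 0.0003
clock: 11.18
tool_pos: [0.4784, -0.0078, 0.0305]
orientation: [-180.0, 0.0, 8.8]
force: [0.8, -4.9, 1.1]
opening: 0.0002
```

```bash
python3 -m inch '[{"ax":0,"ay":0,"az":0,"dx":0,"dy":-1,"dz":0,"fingers":0}]'
```

```text
clock: 11.3
tool_pos: [0.4783, -0.0068, 0.0306]
orientation: [-180.0, -0.0, 8.8]
force: [0.8, -4.3, 1.0]
opening: 0.0004
```

```bash
python3 -m inch '[{"ax":0,"ay":0,"az":0,"dx":0,"dy":-1,"dz":0,"fingers":0}]'; python3 -m inch '[{"ax":0,"ay":0,"az":0,"dx":0,"dy":-1,"dz":0,"fingers":0}]'
python3 - <<'E'
from h import *
snap('scene','s8.png')
a=cv2.imread('pics/s8.png')[180:240,280:370];cv2.imwrite('pics/s8c.png',cv2.resize(a,None,fx=8,fy=8,interpolation=3))
E
```

```text
clock: 11.42
tool_pos: [0.4781, -0.0058, 0.0306]
orientation: [-180.0, 0.0, 8.8]
force: [1.1, -4.6, 1.5]
opening: 0.0002
clock: 11.55
tool_pos: [0.4778, -0.0052, 0.0306]
orientation: [180.0, 0.0, 8.8]
force: [2.2, -11.8, 2.4]
opening: 0.0005
```

View pics/s8c.png

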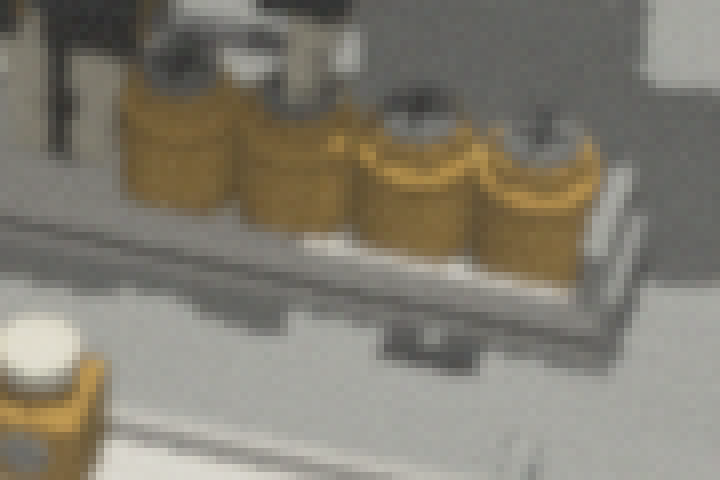

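```bash
python3 -m inch '[{"ax":0,"ay":0,"az":0,"dx":0,"dy":-0.6,"dz":0,"fingers":0},{"ax":0,"ay":0,"az":0,"dx":0,"dy":-0.6,"dz":0,"fingers":0}]'
```

```text
clock: 11.85
tool_pos: [0.4776, -0.0052, 0.0306]
orientation: [179.9, 0.1, 8.8]
force: [2.7, -11.9, 2.9]
opening: 0.0007
```

```bash
python3 -m inch '[{"ax":0,"ay":0,"az":0,"dx":0,"dy":2,"dz":0,"fingers":0},{"ax":0,"ay":0,"az":0,"dx":0,"dy":6,"dz":0,"fingers":0},{"ax":0,"ay":0,"az":0,"dx":0,"dy":16,"dz":0,"fingers":0},{"ax":0,"ay":0,"az":0,"dx":0,"dy":20,"dz":-20,"fingers":0},{"ax":0,"ay":0,"az":0,"dx":-5,"dy":20,"dz":-70,"fingers":0},{"ax":0,"ay":0,"az":0,"dx":-15,"dy":10,"dz":-130,"fingers":0},{"ax":0,"ay":0,"az":-1.2,"dx":-30,"dy":-10,"dz":-190,"fingers":0},{"ax":0,"ay":0,"az":-1.2,"dx":-30,"dy":-20,"dz":-236,"fingers":0}]'
python3 -m inch '[{"ax":0,"ay":0,"az":0,"dx":0,"dy":0,"dz":0,"fingers":0},{"ax":0,"ay":0,"az":0,"dx":0,"dy":0,"dz":0,"fingers":0}]'
python3 - <<'E'
from h import *
import pickle
s=snap('wrist','w9.png');pickle.dump(s,open('w9.pkl','wb'))
im=cv2.imread('pics/w9.png');print(get_obs()['tool_pos'],get_obs()['orientation'])
cv2.imwrite('pics/w9b.png',cv2.resize(im[0:220,120:400],None,fx=2.7,fy=2.7,interpolation=3))
E
```

```text
clock: 12.85
tool_pos: [0.4444, 0.011, 0.2692]
orientation: [-179.9, -0.1, 10.0]
force: [0.9, 0.7, 0.1]
opening: 0.0005
clock: 13.1
tool_pos: [0.4448, 0.0108, 0.2661]
orientation: [-180.0, 0.0, 10.0]
force: [-0.9, -0.2, -0.7]
opening: 0.0003
[0.44456989 0.01056905 0.26549169] [-1.79992317e+02  9.47490798e-02  9.98764165e+00]
```

View pics/w9b.png

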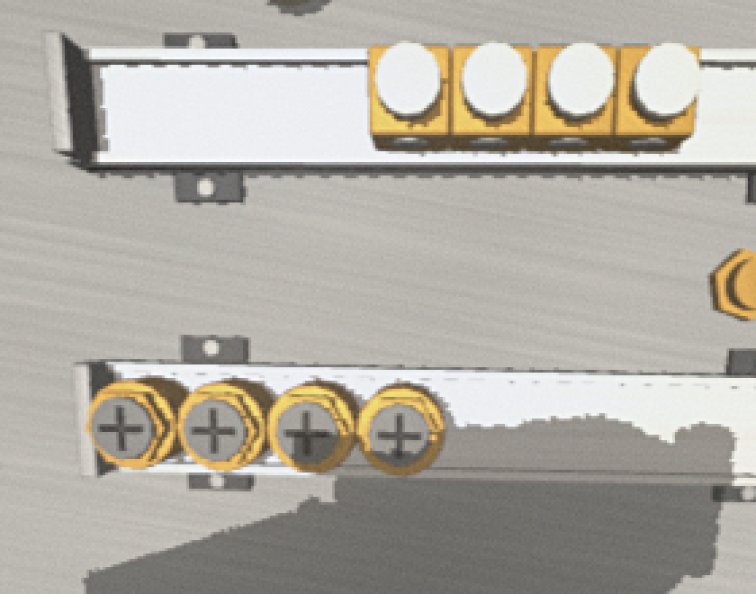

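```bash
python3 -m inch '[{"ax":0,"ay":0,"az":0,"dx":40,"dy":40,"dz":0,"fingers":0},{"ax":0,"ay":0,"az":0,"dx":80,"dy":77,"dz":0,"fingers":0},{"ax":0,"ay":0,"az":0,"dx":120,"dy":115,"dz":20,"fingers":0},{"ax":0,"ay":0,"az":0,"dx":160,"dy":154,"dz":60,"fingers":0},{"ax":0,"ay":0,"az":0,"dx":160,"dy":154,"dz":110,"fingers":0},{"ax":0,"ay":0,"az":0,"dx":160,"dy":154,"dz":150,"fingers":0},{"ax":0,"ay":0,"az":0,"dx":160,"dy":154,"dz":180,"fingers":0},{"ax":0,"ay":0,"az":0,"dx":160,"dy":154,"dz":190,"fingers":0}]'
python3 -m inch '[{"ax":0,"ay":0,"az":0,"dx":0,"dy":0,"dz":20,"fingers":0},{"ax":0,"ay":0,"az":0,"dx":0,"dy":0,"dz":35,"fingers":0},{"ax":0,"ay":0,"az":0,"dx":0,"dy":0,"dz":46,"fingers":0},{"ax":0,"ay":0,"az":0,"dx":0,"dy":0,"dz":46,"fingers":0},{"ax":0,"ay":0,"az":0,"dx":0,"dy":0,"dz":46,"fingers":0}]'
python3 - <<'E'
from h import *
import pickle
snap('scene','s10.png')
o=get_obs();print(o['tool_pos'],o['force'])
P=pickle.load(open('P.pkl','rb'))['b'];w=o['tool_pos'][:2]-P[:2];c,s=np.cos(P[2]),np.sin(P[2]);print(c*w[0]+s*w[1],-s*w[0]+c*w[1])
a=cv2.imread('pics/s10.png')[170:280,190:350];cv2.imwrite('pics/s10c.png',cv2.resize(a,None,fx=5,fy=5,interpolation=3))
E
```

```text
clock: 14.15
tool_pos: [0.6272, -0.1136, 0.0726]
orientation: [-180.0, 0.4, 10.0]
force: [-0.2, 0.3, 1.0]
opening: 0.0003
clock: 14.78
tool_pos: [0.63, -0.113, 0.0312]
orientation: [180.0, -0.1, 10.0]
force: [0.2, -1.3, 2.1]
opening: 0.0006
[ 0.63005306 -0.11293418  0.0313777 ] [0.03870144 0.79787015 1.36782665]
-0.12515159348680738 -0.0009406178421943641
```

View pics/s10c.png

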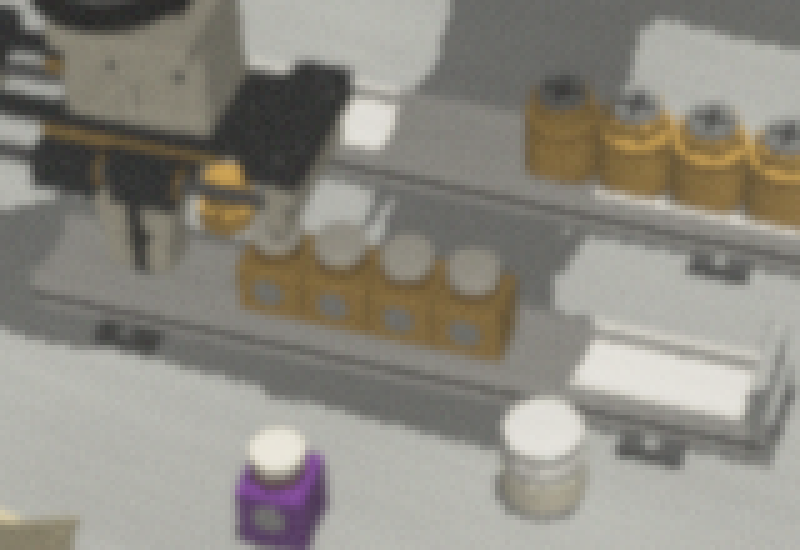

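```bash
python3 -m inch '[{"ax":0,"ay":0,"az":0,"dx":0,"dy":-5,"dz":0,"fingers":0},{"ax":0,"ay":0,"az":0,"dx":0,"dy":-10,"dz":0,"fingers":0},{"ax":0,"ay":0,"az":0,"dx":0,"dy":-15,"dz":0,"fingers":0},{"ax":0,"ay":0,"az":0,"dx":0,"dy":-20,"dz":0,"fingers":0},{"ax":0,"ay":0,"az":0,"dx":0,"dy":-24,"dz":0,"fingers":0},{"ax":0,"ay":0,"az":0,"dx":0,"dy":-27,"dz":0,"fingers":0},{"ax":0,"ay":0,"az":0,"dx":0,"dy":-29,"dz":0,"fingers":0},{"ax":0,"ay":0,"az":0,"dx":0,"dy":-31,"dz":0,"fingers":0}]'
python3 -m inch '[{"ax":0,"ay":0,"az":0,"dx":0,"dy":-1.5,"dz":0,"fingers":0},{"ax":0,"ay":0,"az":0,"dx":0,"dy":-3,"dz":0,"fingers":0},{"ax":0,"ay":0,"az":0,"dx":0,"dy":-4.5,"dz":0,"fingers":0},{"ax":0,"ay":0,"az":0,"dx":0,"dy":-6,"dz":0,"fingers":0},{"ax":0,"ay":0,"az":0,"dx":0,"dy":-7.5,"dz":0,"fingers":0},{"ax":0,"ay":0,"az":0,"dx":0,"dy":-9,"dz":0,"fingers":0},{"ax":0,"ay":0,"az":0,"dx":0,"dy":-10.5,"dz":0,"fingers":0},{"ax":0,"ay":0,"az":0,"dx":0,"dy":-12,"dz":0,"fingers":0}]'
python3 - <<'E'
from h import *
snap('scene','s11.png')
o=get_obs();print(o['tool_pos'],o['force'])
a=cv2.imread('pics/s11.png')[170:280,190:350];cv2.imwrite('pics/s11c.png',cv2.resize(a,None,fx=5,fy=5,interpolation=3))
E
```

```text
clock: 15.82
tool_pos: [0.6241, -0.0824, 0.0305]
orientation: [-180.0, 0.0, 10.0]
force: [-1.1, -0.2, -0.6]
opening: 0.0004
clock: 16.82
tool_pos: [0.622, -0.0706, 0.0306]
orientation: [180.0, -0.0, 10.0]
force: [0.8, -4.1, 0.1]
opening: 0.0006
[ 0.62199435 -0.07038409  0.03058878] [ 0.0894399  -3.35876045  0.7710942 ]
```

View pics/s11c.png

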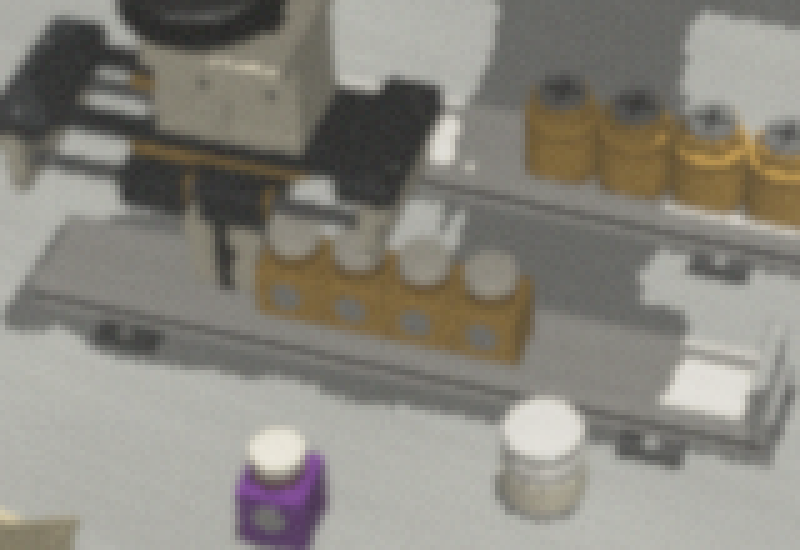

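```bash
python3 -m inch '[{"ax":0,"ay":0,"az":0,"dx":0,"dy":-3,"dz":0,"fingers":0},{"ax":0,"ay":0,"az":0,"dx":0,"dy":-6,"dz":0,"fingers":0},{"ax":0,"ay":0,"az":0,"dx":0,"dy":-9,"dz":0,"fingers":0},{"ax":0,"ay":0,"az":0,"dx":0,"dy":-12,"dz":0,"fingers":0},{"ax":0,"ay":0,"az":0,"dx":0,"dy":-15,"dz":0,"fingers":0},{"ax":0,"ay":0,"az":0,"dx":0,"dy":-18,"dz":0,"fingers":0},{"ax":0,"ay":0,"az":0,"dx":0,"dy":-21,"dz":0,"fingers":0},{"ax":0,"ay":0,"az":0,"dx":0,"dy":-24,"dz":0,"fingers":0}]'
python3 -m inch '[{"ax":0,"ay":0,"az":0,"dx":0,"dy":-3,"dz":0,"fingers":0},{"ax":0,"ay":0,"az":0,"dx":0,"dy":-6,"dz":0,"fingers":0},{"ax":0,"ay":0,"az":0,"dx":0,"dy":-9,"dz":0,"fingers":0},{"ax":0,"ay":0,"az":0,"dx":0,"dy":-12,"dz":0,"fingers":0},{"ax":0,"ay":0,"az":0,"dx":0,"dy":-15,"dz":0,"fingers":0},{"ax":0,"ay":0,"az":0,"dx":0,"dy":-18,"dz":0,"fingers":0},{"ax":0,"ay":0,"az":0,"dx":0,"dy":-21,"dz":0,"fingers":0},{"ax":0,"ay":0,"az":0,"dx":0,"dy":-24,"dz":0,"fingers":0}]'
python3 - <<'E'
from h import *
snap('scene','s12.png')
o=get_obs();print(o['tool_pos'],o['force'])
a=cv2.imread('pics/s12.png')[170:280,210:370];cv2.imwrite('pics/s12c.png',cv2.resize(a,None,fx=5,fy=5,interpolation=3))
E
```

```text
clock: 17.88
tool_pos: [0.6178, -0.0468, 0.0306]
orientation: [180.0, 0.0, 10.0]
force: [1.2, -4.6, 1.8]
opening: 0.0002
clock: 18.88
tool_pos: [0.6136, -0.0232, 0.0306]
orientation: [180.0, 0.0, 10.0]
force: [0.1, -5.4, 0.8]
opening: 0.0006
[ 0.6134845  -0.02289267  0.0305423 ] [ 0.79570106 -3.91624366  1.18589911]
```

View pics/s12c.png

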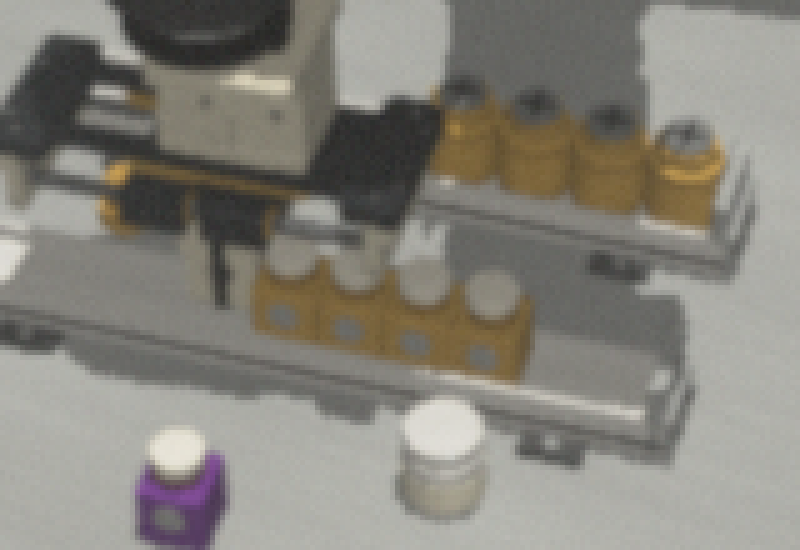

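```bash
python3 -m inch '[{"ax":0,"ay":0,"az":0,"dx":0,"dy":-3,"dz":0,"fingers":0},{"ax":0,"ay":0,"az":0,"dx":0,"dy":-6,"dz":0,"fingers":0},{"ax":0,"ay":0,"az":0,"dx":0,"dy":-9,"dz":0,"fingers":0},{"ax":0,"ay":0,"az":0,"dx":0,"dy":-12,"dz":0,"fingers":0},{"ax":0,"ay":0,"az":0,"dx":0,"dy":-15,"dz":0,"fingers":0},{"ax":0,"ay":0,"az":0,"dx":0,"dy":-18,"dz":0,"fingers":0},{"ax":0,"ay":0,"az":0,"dx":0,"dy":-21,"dz":0,"fingers":0},{"ax":0,"ay":0,"az":0,"dx":0,"dy":-24,"dz":0,"fingers":0}]'
python3 -m inch '[{"ax":0,"ay":0,"az":0,"dx":0,"dy":-3,"dz":0,"fingers":0},{"ax":0,"ay":0,"az":0,"dx":0,"dy":-6,"dz":0,"fingers":0},{"ax":0,"ay":0,"az":0,"dx":0,"dy":-9,"dz":0,"fingers":0},{"ax":0,"ay":0,"az":0,"dx":0,"dy":-12,"dz":0,"fingers":0},{"ax":0,"ay":0,"az":0,"dx":0,"dy":-15,"dz":0,"fingers":0},{"ax":0,"ay":0,"az":0,"dx":0,"dy":-18,"dz":0,"fingers":0},{"ax":0,"ay":0,"az":0,"dx":0,"dy":-21,"dz":0,"fingers":0},{"ax":0,"ay":0,"az":0,"dx":0,"dy":-23,"dz":0,"fingers":0}]'
python3 - <<'E'
from h import *
snap('scene','s13.png')
o=get_obs();print(o['tool_pos'],o['force'])
a=cv2.imread('pics/s13.png')[210:270,260:360];cv2.imwrite('pics/s13c.png',cv2.resize(a,None,fx=8,fy=8,interpolation=3))
E
```

```text
clock: 19.92
tool_pos: [0.6093, 0.0003, 0.0306]
orientation: [180.0, 0.0, 10.0]
force: [0.8, -5.0, 1.1]
opening: 0.0004
clock: 20.92
tool_pos: [0.6053, 0.0229, 0.0306]
orientation: [180.0, 0.0, 10.0]
force: [1.0, -5.8, 0.9]
opening: 0.0007
[0.60521161 0.02313971 0.03054489] [-0.00641302 -4.4755377   1.44208579]
```

View pics/s13c.png

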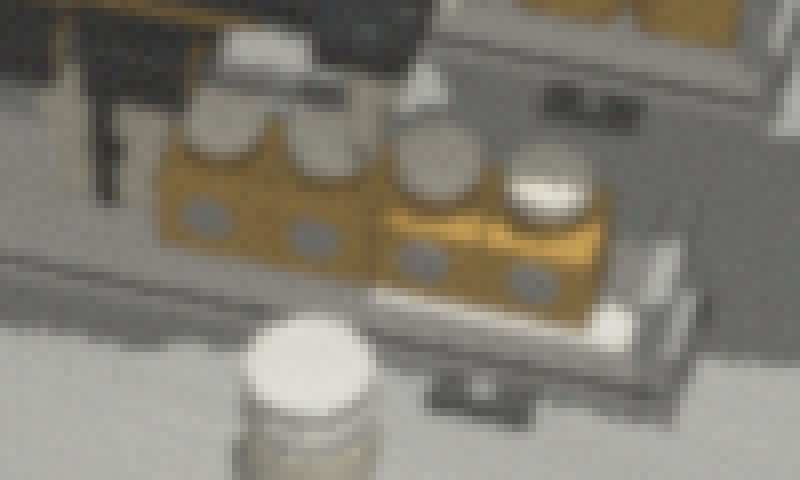

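```bash
python3 -m inch '[{"ax":0,"ay":0,"az":0,"dx":0,"dy":-2,"dz":0,"fingers":0},{"ax":0,"ay":0,"az":0,"dx":0,"dy":-4,"dz":0,"fingers":0},{"ax":0,"ay":0,"az":0,"dx":0,"dy":-6,"dz":0,"fingers":0},{"ax":0,"ay":0,"az":0,"dx":0,"dy":-8,"dz":0,"fingers":0},{"ax":0,"ay":0,"az":0,"dx":0,"dy":-9,"dz":0,"fingers":0},{"ax":0,"ay":0,"az":0,"dx":0,"dy":-10,"dz":0,"fingers":0},{"ax":0,"ay":0,"az":0,"dx":0,"dy":-11,"dz":0,"fingers":0}]'
python3 -m inch '[{"ax":0,"ay":0,"az":0,"dx":0,"dy":-1,"dz":0,"fingers":0}]'
python3 -m inch '[{"ax":0,"ay":0,"az":0,"dx":0,"dy":-1,"dz":0,"fingers":0}]'
```

```text
clock: 21.85
tool_pos: [0.6034, 0.0336, 0.0305]
orientation: [180.0, 0.0, 10.0]
force: [0.6, -5.7, 1.1]
opening: 0.0005
clock: 21.98
tool_pos: [0.6032, 0.0346, 0.0305]
orientation: [180.0, 0.0, 10.0]
force: [0.8, -6.1, 1.5]
opening: 0.0004
clock: 22.1
tool_pos: [0.6031, 0.0356, 0.0306]
orientation: [180.0, 0.0, 10.0]
force: [1.5, -5.6, 0.8]
opening: 0.0001
```

```bash
python3 -m inch '[{"ax":0,"ay":0,"az":0,"dx":0,"dy":-1,"dz":0,"fingers":0}]';python3 -m inch '[{"ax":0,"ay":0,"az":0,"dx":0,"dy":-1,"dz":0,"fingers":0}]'
```

```text
clock: 22.22
tool_pos: [0.6029, 0.0366, 0.0306]
orientation: [180.0, 0.0, 10.0]
force: [1.0, -5.9, 1.0]
opening: 0.0006
clock: 22.35
tool_pos: [0.6027, 0.0376, 0.0306]
orientation: [180.0, 0.0, 10.0]
force: [0.7, -5.1, 1.3]
opening: 0.0005
```

```bash
python3 -m inch '[{"ax":0,"ay":0,"az":0,"dx":0,"dy":-1,"dz":0,"fingers":0}]'
python3 - <<'E'
from h import *
snap('scene','s14.png')
o=get_obs();print(o['tool_pos'],o['force'])
a=cv2.imread('pics/s14.png')[210:270,260:360];cv2.imwrite('pics/s14c.png',cv2.resize(a,None,fx=8,fy=8,interpolation=3))
E
```

```text
clock: 22.48
tool_pos: [0.6025, 0.038, 0.0306]
orientation: [180.0, 0.0, 10.0]
force: [2.4, -11.4, 1.3]
opening: 0.0008
[0.60256506 0.03797152 0.03059194] [ 2.11274546 -8.06643012 -0.36076753]
```

View pics/s14c.png

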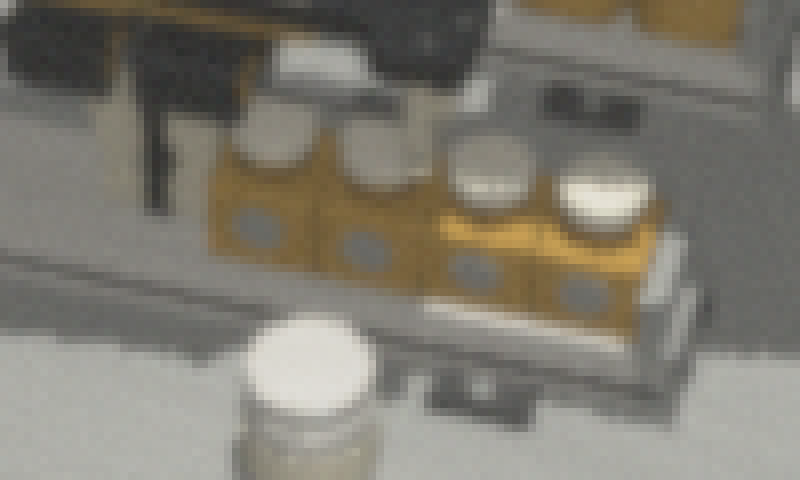

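```bash
python3 -m inch '[{"ax":0,"ay":0,"az":0,"dx":0,"dy":-0.8,"dz":0,"fingers":0},{"ax":0,"ay":0,"az":0,"dx":0,"dy":-0.8,"dz":0,"fingers":0}]'
python3 -m inch '[{"ax":0,"ay":0,"az":0,"dx":0,"dy":2,"dz":0,"fingers":0},{"ax":0,"ay":0,"az":0,"dx":0,"dy":6,"dz":0,"fingers":0},{"ax":0,"ay":0,"az":0,"dx":0,"dy":16,"dz":0,"fingers":0},{"ax":0,"ay":0,"az":0,"dx":0,"dy":20,"dz":-20,"fingers":0},{"ax":0,"ay":0,"az":0,"dx":-10,"dy":20,"dz":-70,"fingers":0},{"ax":0,"ay":0,"az":0,"dx":-50,"dy":10,"dz":-110,"fingers":0},{"ax":0,"ay":0,"az":0,"dx":-90,"dy":-5,"dz":-150,"fingers":0},{"ax":0,"ay":0,"az":0,"dx":-120,"dy":-15,"dz":-195,"fingers":0}]'
python3 -m inch '[{"ax":0,"ay":0,"az":0,"dx":-20,"dy":0,"dz":-10,"fingers":0},{"ax":0,"ay":0,"az":0,"dx":-20,"dy":0,"dz":-10,"fingers":0},{"ax":0,"ay":0,"az":0,"dx":-20,"dy":0,"dz":-10,"fingers":0}]'
python3 - <<'E'
from h import *
import pickle
s=snap('wrist','w15.png');snap('scene','s15.png')
print(get_obs()['tool_pos'])
im=cv2.imread('pics/w15.png')
cv2.imwrite('pics/w15b.png',cv2.resize(im[0:220,60:360],None,fx=2.6,fy=2.6,interpolation=3))
a=cv2.imread('pics/s15.png')[170:290,210:370];cv2.imwrite('pics/s15c.png',cv2.resize(a,None,fx=5,fy=5,interpolation=3))
P=pickle.load(open('P.pkl','rb'))
for l,t in(('a','socket_1'),('b','block_1')):
  for r in landmark_of(t,'wrist'):
    w=atz(s,r['position'],.02)[:2]-P[l][:2];c,sn=np.cos(P[l][2]),np.sin(P[l][2])
    print(t,round(r['score'],2),r['position'],np.round([c*w[0]+sn*w[1],-sn*w[0]+c*w[1]],4))
E
```

```text
clock: 22.78
tool_pos: [0.6025, 0.038, 0.0306]
orientation: [179.9, 0.1, 10.0]
force: [3.0, -11.6, 1.9]
opening: 0.0006
clock: 23.78
tool_pos: [0.4799, 0.0332, 0.2265]
orientation: [-180.0, 0.0, 10.0]
force: [0.8, 0.5, 0.9]
opening: 0.0005
clock: 24.15
tool_pos: [0.4623, 0.0299, 0.2352]
orientation: [-180.0, 0.0, 10.0]
force: [0.8, -1.0, -0.8]
opening: 0.0002
[0.4623277  0.02982033 0.23463817]
socket_1 0.84 [282.5, 176.5] [0.0391 0.0001]
socket_1 0.66 [248.4, 172.5] [ 0.0793 -0.0036]
socket_1 0.64 [187.3, 174.3] [0.1512 0.0004]
socket_1 0.62 [234.3, 58.2] [ 0.0944 -0.1267]
block_1 0.86 [235.6, 57.6] [0.0929 0.0019]
block_1 0.83 [203.3, 53.2] [ 0.1273 -0.0024]
block_1 0.64 [177.9, 52.4] [ 0.1545 -0.0032]
block_1 0.62 [265.3, 54.8] [ 0.061  -0.0009]
```

View pics/w15b.png

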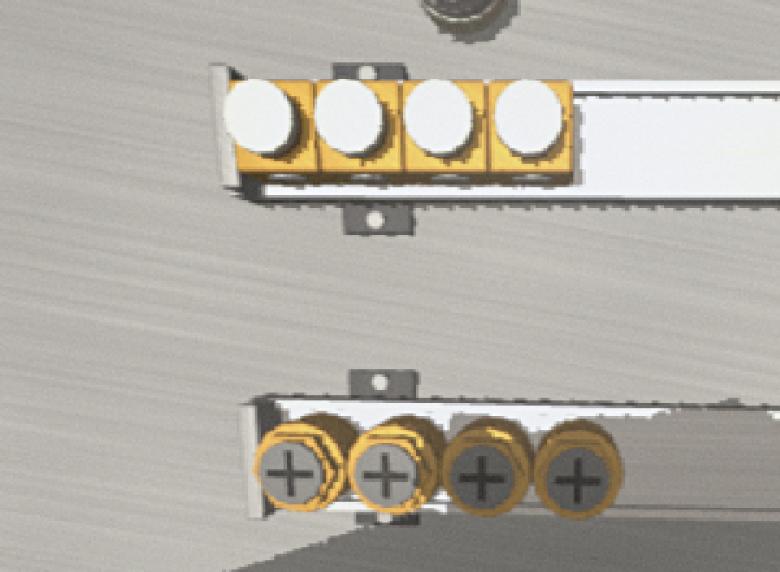

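View pics/s15c.png

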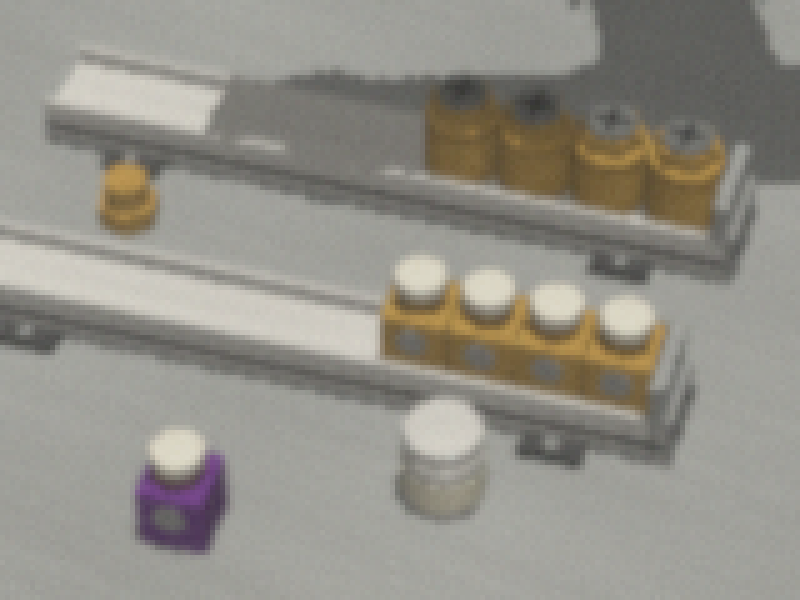

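```bash
python3 -c "
from plant import *
print(close_job())"
```

```text
the job is handed in; nothing more can be done
None
```

I pushed both rows up to their end stops with the shut fingertips and handed the job in at about 24 s. The sockets went first, then the blocks.

- **Pushing:** each row moved as one closed train at about 5 N. When the first piece met the stop, the force rose to about 12 N and the tool stopped advancing. I then backed straight off and lifted clear. Nothing was lifted or knocked over in any picture I took.
- **Final position:** the last wrist and scene pictures show both first pieces against the stops and all four in each row touching, with even spacing. The networks put the front of socket_1 at 170 mm and of block_1 at 170.5 mm along the lane. The stop face is at 172 mm, so the shortfall is within the measuring error.
- **Other things:** the plug, the tin and the purple look-alike look unmoved. I did not check the ball valve, elbow, wrench or tape again, but the arm did not go down near any of them.
- **Disagreements:**
  - My first lane fit, from the top and scene cameras, was about 4–6 mm off the wrist-camera fit. I used the wrist fit, and where the rows met the stops agreed with it.
  - In the last picture one socket went undetected and one block was reported as a socket. I judged those by eye.

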